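# Close up the model bench before sanding

### The arm

A 7-joint arm with a two-finger parallel gripper is mounted at the origin on the work surface. World frame = base frame: x ahead of the robot, y to its left, z up, the work surface at z = 0. Lengths are in mm, angles in rad, forces in N, time in s.
With the tool pointing down it reaches from about 400 to 875 mm from the base axis. Payload 4.4 kg.
Tool frame: the origin (TCP) lies at the very end of the fingers, on their centre line; the grasp point (between the pads) lies 19 mm behind it; y points along the fingers, z is the direction in which the jaws open and shut, and the axes are right-handed (so a half turn about y gives the same grasp; the last joint's range is limited). The gripper opens to 85 mm and grips with 20 to 120 N. Pads are 22 mm wide; open, the fingers measure 114 mm over their backs; the gripper's body (76 mm by 85 mm) begins 54 mm behind the grasp point. The pads swing forward as they close: fully open they stand 13 mm farther back than shut.
Start: joints at [1.181, 0.628, 0.038, 1.517, -0.027, 0.996, -0.02], TCP at [206.839, -616.227, 231.313] pointing down, gripper open.
Joint ranges: [-3.06, 3.06], [-0.37, 2.12], [-1.25, 1.32], [0.18, 2.47], [-1.1, 4.24], [0.23, 1.98], [-2.94, 2.94]. Speed limits (rad/s): [2.57, 2.57, 3.14, 3.14, 3.14, 3.14, 3.14].

### API

Orientations are given as [roll, pitch, yaw] about the fixed x, y, z axes, in that order (R = Rz(yaw) Ry(pitch) Rx(roll)).
In Python, from cell import ctrl, imaging, finish_job gives the robot as it stands.
- The arm moves only by the shell command python3 -m inch 'ROWS'. ROWS is JSON, one flat list of numbers, 7 for each row, row after row: the opening, from 0 (shut) to 1 (fully open), then the shift along the tool's x, y, z in cm, then the turn, a rotation vector about the tool's x, y, z in degrees. A call has 1 to 12 rows; each row is the pose to reach, as a shift and turn from the pose commanded when the call began, along the tool's axes at that moment; what a row does not reach only later rows make up. A row lasts 1/10 s, in which the tool goes at most 50 mm and 8.59 degrees, less where a joint would pass 70% of its speed; a pose out of reach is approached as far as the arm can. A call with a gripper value outside its range is refused whole. The fingers move at their own pace and stop on an object; the grip force is fixed at half the most. Time passes only in rows, so rows that repeat a pose let the fingers close. It gives the time, the measured TCP pose, the force and the opening at its end, in the units of the state.
- ctrl.read_state(): the state, without advancing time (a new reading comes with each control period).
- imaging.get_image(name): name is "scene" or "top" or "wrist"; returns a dict with "img" (400x640x3 uint8, red, green, blue), "fx", "fy", "cx", "cy" (pixels), "R" (3x3) and "t" (3): a world point X has camera coordinates R X + t. Camera axes: x right, y down, z forward; pixel columns grow to the right and rows downward; lengths in mm; the calibration is good to about 2 mm. A picture is of the moment at which its call begins. There is no depth.
- finish_job(): hands the job in, once; it reports no verdict.
The state is a dict: "clock": time; "qpos": joint angles; "qd": joint speeds; "tau": joint torques, N m; "eef_pos": TCP position; "tool_rot": TCP orientation; "force": force on the tool from outside, world axes, zero at the start; "torque": the same for the moment, N m; "width": finger opening in mm.
Only numpy, scipy, OpenCV 4.12 (cv2) and the standard library are available. Lean on these libraries where they do the work, as an engineer would, in place of code of your own. Each camera call takes 0.05 s, during which the arm holds its last target.

### The job

Keep the dust out before sanding starts: push the drawer with the engine model and the drawer with the three little jars fully home, and push the lid of the parts tin down shut. Leave the drawer with the sanding sticks open just as it is. Push with the fingertips only: grasp and lift nothing, do not shove the tin along, and leave everything else standing where it is.

Things in the scene. Friction and masses are not known exactly. Their poses are not given: they have to be found in the camera images.
- bank: fixed plywood plinth 180 x 344 x 12 mm, origin at the centre of its underside on the table, x axis away from the robot. On it stand three like plywood drawer housings side by side (170 deep, 108 wide, 70 high, 112 mm apart, tops 82 mm above the table); the closed fronts lie 85 mm on the robot's side of the origin. Which housing is left, middle or right varies. All three drawers start open.
- drawer_engine (a joint): sliding joint of the drawer that holds the engine model (dark block with two round turbines and bent pipes on a rubber pad): 0 = fully home (front flush with its housing), grows in m as the drawer comes out towards the robot (travel 0.12). Starts 0.06 to 0.095. Slides with about 1.5 N of friction, no spring, no catch, stays where it is left.
- drawer_engine_front (a point): point on the outer face of the front of the drawer with the engine model, midway across it, 22 mm above the front's lower edge, 41 mm above the table. x axis points into the housing (the push direction), y across the front, z up. The white front is 94 wide, 56 high, 8 thick, its lower edge 19 mm above the table; a half-round finger notch 32 wide and 14 deep is cut into the middle of its upper edge. The finger can push anywhere below the notch.
- drawer_jars (a joint): sliding joint of the drawer that holds a row of three little paint jars with white caps (fixed in it): 0 = fully home (front flush with its housing), grows in m as the drawer comes out towards the robot (travel 0.12). Starts 0.06 to 0.095. Slides with about 1.5 N of friction, no spring, no catch, stays where it is left.
- drawer_jars_front (a point): point on the outer face of the front of the drawer with the three little jars, midway across it, 22 mm above the front's lower edge, 41 mm above the table. x axis points into the housing (the push direction), y across the front, z up. The white front is 94 wide, 56 high, 8 thick, its lower edge 19 mm above the table; a half-round finger notch 32 wide and 14 deep is cut into the middle of its upper edge. The finger can push anywhere below the notch.
- drawer_sticks (a joint): sliding joint of the drawer that holds four wooden sanding sticks lying side by side across it; this one is to be left as it is: 0 = fully home (front flush with its housing), grows in m as the drawer comes out towards the robot (travel 0.12). Starts 0.06 to 0.095. Slides with about 1.5 N of friction, no spring, no catch, stays where it is left.
- drawer_sticks_front (a point): point on the outer face of the front of the drawer with the sanding sticks, midway across it, 22 mm above the front's lower edge, 41 mm above the table. x axis points into the housing (the push direction), y across the front, z up. The white front is 94 wide, 56 high, 8 thick, its lower edge 19 mm above the table; a half-round finger notch 32 wide and 14 deep is cut into the middle of its upper edge. The finger can push anywhere below the notch.
- tin: loose open steel tin 110 (x) x 130 (y) x 40 high, walls 4 mm, 0.8 to 1.2 kg, standing on the table to the left or the right of the bank, origin at the centre of its underside; its lid is hinged on its +x rim (the side away from the robot). Must not be lifted or shoved.
- lid (a joint): hinge of the tin's lid: 0 = shut, lying on the rim; grows in rad as the lid swings up and back, stop at 1.5 (nearly upright). Starts 0.9 to 1.35. Stiff: stays where it is left; about 0.07 N m turns it.
- lid_hinge (a point): point on the lid's hinge line, middle of the tin's width, 40 mm above the table, 55 mm from the tin's centre along its +x. The frame turns with the lid: the lid is a flat plate 112 long (from the hinge along -x of this frame), 132 wide (y), 5 thick (z 0 to 5 mm, z is its outer face).
- lid_edge (a point): middle of the lid's free edge on its outer face, 112 mm from the hinge line
- thinner: bystander: jar 42 across, 75 high, on top of the drawer bank towards its rear; origin under its foot
- tape: bystander: roll of tape lying flat, 84 across, 24 high, on top of the drawer bank towards its rear; origin under its centre
- paint_l: bystander: paint jar 36 across, 55 high, on the table left of the bank; origin under its foot
- paint_r: bystander: bottle 36 across, 90 high, on the table right of the bank; origin under its foot
- chassis: bystander: model chassis with four wheels on a wooden stand 100 x 70, 41 high over all, on the side of the bank where the tin is not; origin under its centre
- screwdriver: bystander: screwdriver 150 long lying on the table along the right side of the bank, pointing away from the robot; origin under its middle
- sanding_block: bystander: cork block 35 x 70 x 24 high on the table beside the left side of the bank, its long side along the bank; origin under its centre

How it is judged (in metres and radians):
At the end, for the whole second after the job is handed in: The engine drawer and the jar drawer are home to within 4 mm, the tin's lid is shut to within 0.05 rad, the stick drawer is within 10 mm of where it started, the tin stands flat and at rest within 30 mm of where it stood, and every bystander is within 30 mm of its place (value of joint each of drawer_engine, drawer_jars below 0.004 m and value of joint lid below 0.05 rad and distance of drawer_sticks_front from where it was at the start of the episode below 0.01 m and distance of each of tin, thinner, tape, paint_l, paint_r, chassis, screwdriver, sanding_block from where it was at the start of the episode below 0.03 m and angle between tin's own z axis and vertical below 0.05 rad and linear speed of tin below 0.02 m/s); the robot touches nothing.
It fails at once if the tin is lifted, tipped or shoved more than 30 mm (height (world z) of tin above 0.01 m or angle between tin's own z axis and vertical above 0.15 rad or distance of tin from where it was at the start of the episode above 0.03 m).
It fails at once if the drawer with the sanding sticks is moved more than 10 mm (distance of drawer_sticks_front from where it was at the start of the episode above 0.01 m).
It fails at once if a bystander is carried, knocked over or moved more than 30 mm (distance of any of thinner, tape, paint_l, paint_r, chassis, screwdriver, sanding_block from where it was at the start of the episode above 0.03 m or angle between any of thinner, tape, paint_l, paint_r, chassis, sanding_block's own z axis and vertical above 0.5 rad).
It also fails if it takes over 62 s, if anything falls off the work surface, if the arm or the gripper's body presses on something with over 40 N, if the wrist force passes 120 N, or if a joint passes its speed limit or range.

## Working session

There is one attempt and no reset: what is moved stays moved. The work goes in short steps, Python scripts to look and compute and a shell command to move; the robot and the scene stay as the last step left them, time stands still between calls to the robot, and variables do not carry over. Pictures are saved under pics/ and viewed, and the job is handed in when it is done.

```bash
mkdir -p pics; ls; python3 - <<'E'
from cell import ctrl, imaging
import cv2
s=ctrl.read_state(); print({k:s[k] for k in("clock","eef_pos","tool_rot","force","width")})
for n in("scene","top","wrist"):
    d=imaging.get_image(n); cv2.imwrite(f"pics/{n}0.png",d["img"][:,:,::-1]); print(n,d["fx"],d["cx"],d["cy"],d["R"],d["t"])
E
```

```text
pics
{'clock': 0.0, 'eef_pos': array([ 206.64665452, -615.630328  ,  230.39877818]), 'tool_rot': array([-1.57266973e+00,  2.67415232e-06, -2.81777486e+00]), 'force': array([ 0.76642933,  0.79610103, -0.25596792]), 'width': 85.40403378638838}
scene 485.01732566965836 322.25584780210573 195.19016158316035 [[ 0.00613026  0.99987828  0.01434699]
 [ 0.80984808  0.00345221 -0.5866295 ]
 [-0.58660763  0.01521508 -0.80972834]] [ 1.05250257e+00 -4.28111000e+02  1.61801761e+03]
top 441.9775759523728 322.70042282987345 200.76560034686815 [[ 0.00270966 -0.99994526  0.01010595]
 [-0.98252695 -0.00454293 -0.18606493]
 [ 0.18610066 -0.00942519 -0.98248548]] [ -10.75900494  615.9400865  1359.98321801]
wrist 318.8022706088054 317.81715720783524 198.66804922489698 [[ 0.3179901  -0.94809267 -0.00160941]
 [-0.91054883 -0.30587     0.27810855]
 [-0.26416494 -0.08697032 -0.96054831]] [-648.57437155  -35.7588895   379.797793  ]
```

View pics/scene0.png

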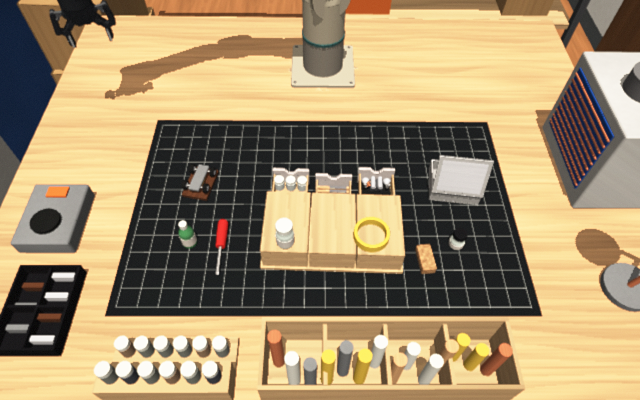

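View pics/top0.png

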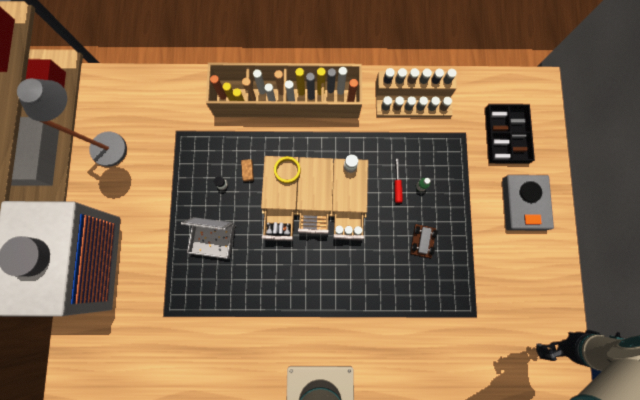

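```bash
python3 - <<'E'
import cv2
t=cv2.imread("pics/top0.png"); cv2.imwrite("pics/topc.png",cv2.resize(t[100:300,150:410],None,fx=3,fy=3,interpolation=cv2.INTER_CUBIC))
t=cv2.imread("pics/scene0.png"); cv2.imwrite("pics/scenec.png",cv2.resize(t[100:300,200:460],None,fx=3,fy=3,interpolation=cv2.INTER_CUBIC))
E
```

```text
(no output)
```

View pics/topc.png

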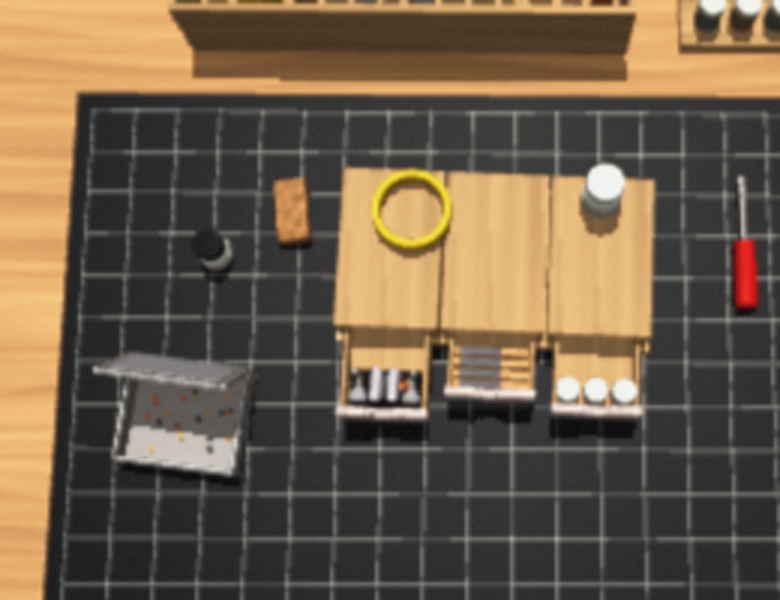

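View pics/scenec.png

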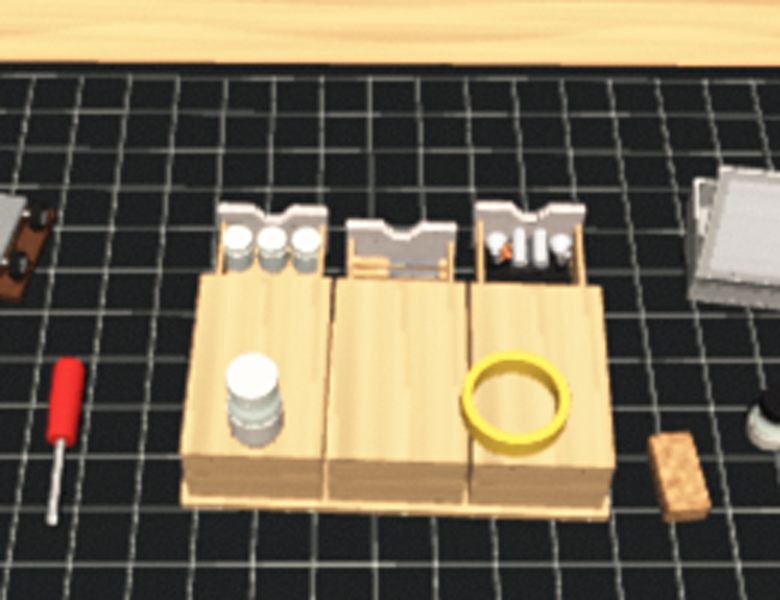

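Engine drawer is the left one (+y), with sticks in the middle, jars on the right and the tin on the left. Next I'll enlarge the tin and triangulate.

```bash
cat > h.py <<'E'
import numpy as np, cv2
from cell import ctrl, imaging
def cam(n):
    d=imaging.get_image(n); return d
def P(d):
    K=np.array([[d["fx"],0,d["cx"]],[0,d["fy"],d["cy"]],[0,0,1]]); return K@np.c_[d["R"],d["t"]]
def tri(d1,p1,d2,p2):
    X=cv2.triangulatePoints(P(d1),P(d2),np.float64(p1).T,np.float64(p2).T); return (X[:3]/X[3]).T
def onz(d,p,z):
    R=np.array(d["R"]);C=-R.T@np.array(d["t"]); out=[]
    for u,v in p:
        r=R.T@np.array([(u-d["cx"])/d["fx"],(v-d["cy"])/d["fy"],1]); out.append(C+r*(z-C[2])/r[2])
    return np.array(out)
def proj(d,X):
    X=np.atleast_2d(X);q=P(d)@np.c_[X,np.ones(len(X))].T; return (q[:2]/q[2]).T
E
python3 - <<'E'
from h import *
np.set_printoptions(precision=1,suppress=True)
T=cam("top");S=cam("scene")
tp=np.array([(335,325),(653,337),(343,168),(655,181),(340,408),(428,413),(446,389),(535,393),(553,406),(641,409)])/3+[150,100]
sp=np.array([(602,286),(203,277),(613,467),(184,456),(585,209),(474,206),(456,227),(347,225),(328,211),(218,208)])/3+[200,100]
print(tri(T,tp,S,sp))
print(onz(T,tp[:4],82),onz(S,sp[:4],82)); print(onz(T,tp[4:],75),onz(S,sp[4:],75))
c=T["img"][205:270,170:250,::-1]; cv2.imwrite("pics/tinT.png",cv2.resize(c,None,fx=8,fy=8,interpolation=cv2.INTER_CUBIC))
c=S["img"][140:215,420:500,::-1]; cv2.imwrite("pics/tinS.png",cv2.resize(c,None,fx=8,fy=8,interpolation=cv2.INTER_CUBIC))
E
```

```text
[[ 587.   186.9   81.1]
 [ 575.8 -146.    76.9]
 [ 757.3  180.5   80.5]
 [ 745.7 -150.7   76.3]
 [ 500.6  180.9   75.9]
 [ 495.6   86.9   73.2]
 [ 520.5   69.3   75.3]
 [ 516.9  -24.1   72.8]
 [ 503.1  -41.6   75. ]
 [ 500.2 -135.3   74.8]]
[[ 586.4  183.2   82. ]
 [ 575.1 -149.6   82. ]
 [ 756.8  179.5   82. ]
 [ 744.2 -154.5   82. ]] [[ 587.7  189.8   82. ]
 [ 579.8 -141.9   82. ]
 [ 758.1  180.9   82. ]
 [ 749.2 -146.3   82. ]]
[[ 500.1  176.4   75. ]
 [ 495.2   85.    75. ]
 [ 520.4   66.6   75. ]
 [ 516.5  -26.2   75. ]
 [ 503.   -45.    75. ]
 [ 500.2 -136.6   75. ]] [[ 499.8  184.8   75. ]
 [ 497.    88.2   75. ]
 [ 520.4   71.5   75. ]
 [ 518.7  -22.3   75. ]
 [ 503.3  -38.8   75. ]
 [ 500.5 -134.2   75. ]]
```

View pics/tinT.png

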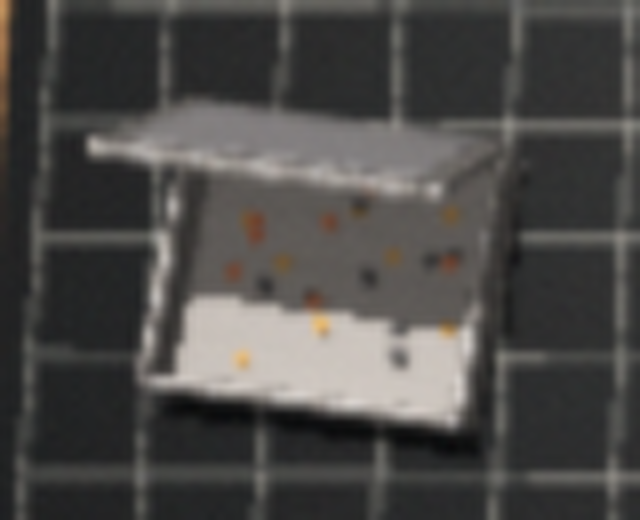

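View pics/tinS.png

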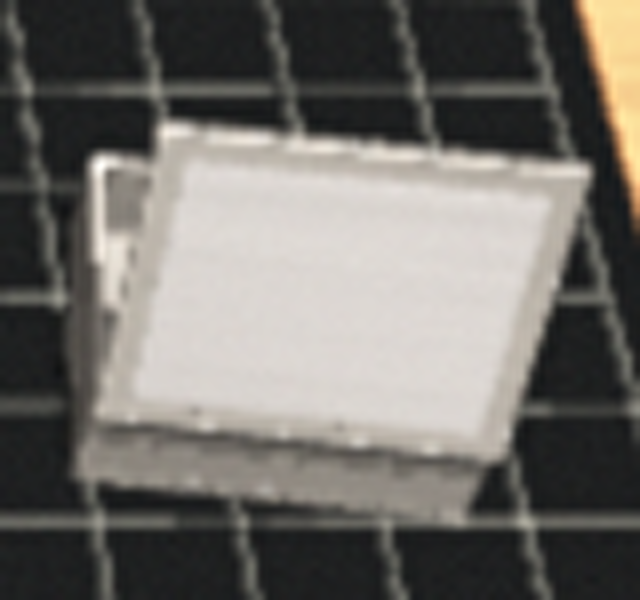

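```bash
python3 - <<'E'
from h import *
np.set_printoptions(precision=1,suppress=True)
T=cam("top");S=cam("scene")
tp=np.array([(90,143),(438,190),(190,100),(505,152),(460,425)])/8+[170,205]
sp=np.array([(588,168),(160,124),(500,457),(102,415),(95,157)])/8+[420,140]
print(tri(T,tp,S,sp))
print(onz(T,np.array([(145,382),(460,425)])/8+[170,205],40))
print(onz(S,np.array([(102,415),(500,457),(95,157)])/8+[420,140],40))
print(onz(S,np.array([(78,475),(465,520)])/8+[420,140],0))
from cell import ctrl
s=ctrl.read_state();print(s["clock"],s["qpos"])
E
```

```text
[[530.7 413.1 148.5]
 [513.6 283.7 148.4]
 [563.2 408.8  41.3]
 [543.1 282.7  36.5]
 [433.9 295.5  38. ]]
[[449.7 417.3  40. ]
 [433.2 292.1  40. ]]
[[545.7 284.4  40. ]
 [562.1 412.   40. ]
 [435.5 297.4  40. ]]
[[541.3 284.8   0. ]
 [559.2 412.1   0. ]]
0.35 [ 1.2  0.6  0.   1.5 -0.   1.  -0. ]
```

Jars front is at about (501, −90), home x about 578. Engine front is at (498, 133), home about 585. The lid edge is at about (522, 348, 148) and the hinge at (553, 347, 40), so the lid angle is about 1.29. Now I'll approach the jars drawer: align the tool to the axes and shut the fingers.

```bash
python3 -m inch '[0,-37.9,5,-42.8,0,18.6,0, 0,-37.9,5,-42.8,0,18.6,0, 0,-37.9,5,-42.8,0,18.6,0, 0,-37.9,5,-42.8,0,18.6,0, 0,-37.9,5,-42.8,0,18.6,0, 0,-37.9,5,-42.8,0,18.6,0, 0,-37.9,5,-42.8,0,18.6,0, 0,-37.9,5,-42.8,0,18.6,0, 0,-37.9,5,-42.8,0,18.6,0, 0,-37.9,5,-42.8,0,18.6,0, 0,-37.9,5,-42.8,0,18.6,0, 0,-37.9,5,-42.8,0,18.6,0]'
```

```text
clock: 1.55
eef_pos: [431.6, -85.3, 181.3]
tool_rot: [-1.572, 0.001, -3.137]
force: [0.8, -1.1, 0.2]
width: 0.2
```

```bash
python3 -m inch '[0,-1,4,0.5,0,0,0, 0,-1,8,0.5,0,0,0, 0,-1,12,0.5,0,0,0, 0,-1,14.2,0.5,0,0,0, 0,-1,14.2,0.5,0,0,0]' && python3 - <<'E'
from h import *
for n in("wrist","scene"):
    d=cam(n);im=d["img"][:,:,::-1]
    if n=="scene": im=cv2.resize(im[100:300,200:460],None,fx=3,fy=3,interpolation=cv2.INTER_CUBIC)
    cv2.imwrite(f"pics/{n}1.png",im)
E
```

```text
clock: 2.05
eef_pos: [437.6, -94.4, 36.6]
tool_rot: [-1.573, -0.007, 3.141]
force: [-0.6, 0.9, -0.3]
width: 0.3
```

View pics/wrist1.png

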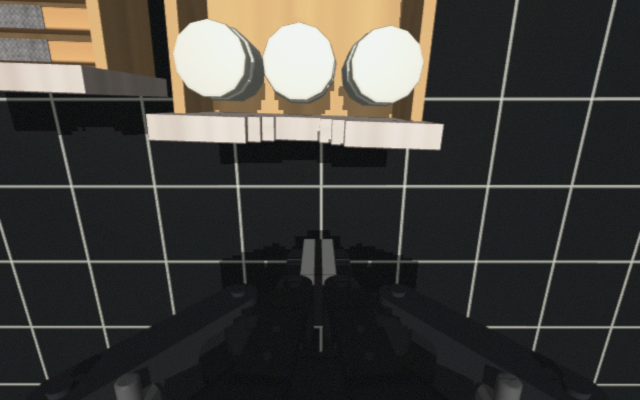

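View pics/scene1.png

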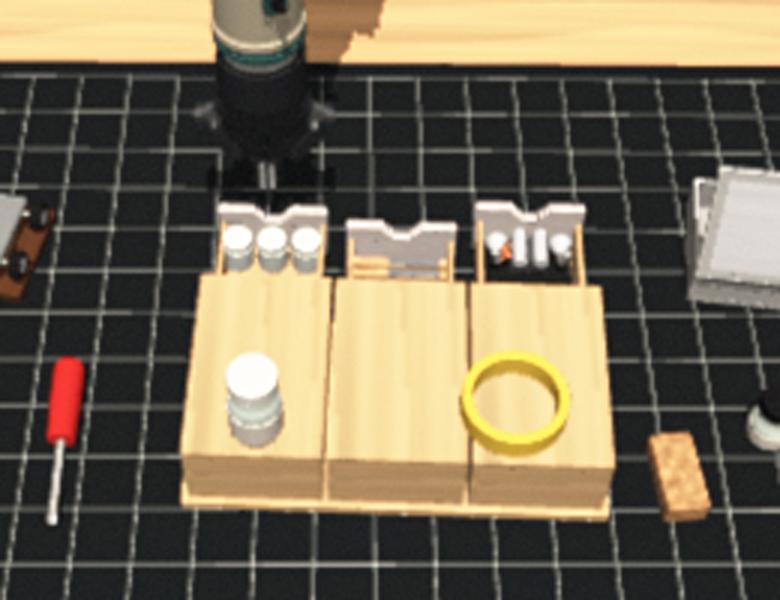

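```bash
python3 -m inch '[0,-2,0,-0.6,0,0,0, 0,-4,0,-0.6,0,0,0, 0,-5,0,-0.6,0,0,0, 0,-6,0,-0.6,0,0,0, 0,-7,0,-0.6,0,0,0, 0,-8,0,-0.6,0,0,0, 0,-9,0,-0.5,0,0,0, 0,-10,0,-0.5,0,0,0, 0,-11,0,-0.5,0,0,0, 0,-11.5,0,-0.4,0,0,0, 0,-12,0,-0.4,0,0,0, 0,-12,0,-0.4,0,0,0]'
```

```text
clock: 3.35
eef_pos: [561.0, -90.8, 39.3]
tool_rot: [-1.571, 0.001, 3.141]
force: [0.9, 0.0, -0.3]
width: -0.0
```

```bash
python3 -m inch '[0,-0.3,0,0,0,0,0, 0,-0.6,0,0,0,0,0, 0,-0.9,0,0,0,0,0, 0,-0.9,0,0,0,0,0]'; python3 - <<'E'
from h import *
d=cam("wrist");cv2.imwrite("pics/wrist2.png",d["img"][:,:,::-1])
E
```

```text
clock: 3.75
eef_pos: [564.7, -90.9, 38.5]
tool_rot: [-1.572, -0.008, 3.14]
force: [-8.1, -0.4, 0.3]
width: -0.2
```

View pics/wrist2.png

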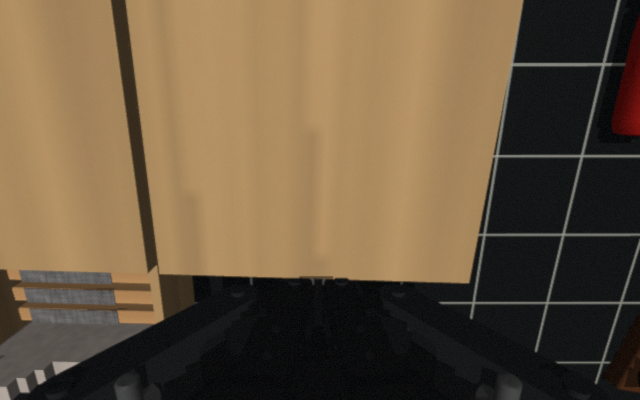

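```bash
python3 -m inch '[0,-0.5,0,0,0,0,0, 0,-0.5,0,0,0,0,0]'; python3 -m inch '[0,2,0,0,0,0,0, 0,5,0,0,0,0,0, 0,8,0,0,0,0,0, 0,12,0,0,0,0,0]'
```

```text
clock: 4.0
eef_pos: [564.2, -90.6, 37.6]
tool_rot: [-1.574, -0.019, 3.139]
force: [-17.3, -0.3, 4.2]
width: -0.2
clock: 4.4
eef_pos: [455.4, -91.1, 39.7]
tool_rot: [-1.57, 0.004, 3.142]
force: [1.1, -0.0, -1.0]
width: 0.1
```

```bash
python3 -m inch '[0,1,0,-4,0,0,0, 0,1,0,-8,0,0,0, 0,1,0,-12,0,0,0, 0,1,0,-16,0,0,0, 0,1,0,-20,0,0,0, 0,1,0,-22.3,0,0,0, 0,1,0,-22.3,0,0,0]'; python3 - <<'E'
from h import *
d=cam("wrist");cv2.imwrite("pics/wrist3.png",d["img"][:,:,::-1])
E
```

```text
clock: 5.1
eef_pos: [444.8, 137.0, 39.3]
tool_rot: [-1.573, 0.002, -3.135]
force: [-0.1, -0.1, -0.0]
width: 0.1
```

View pics/wrist3.png

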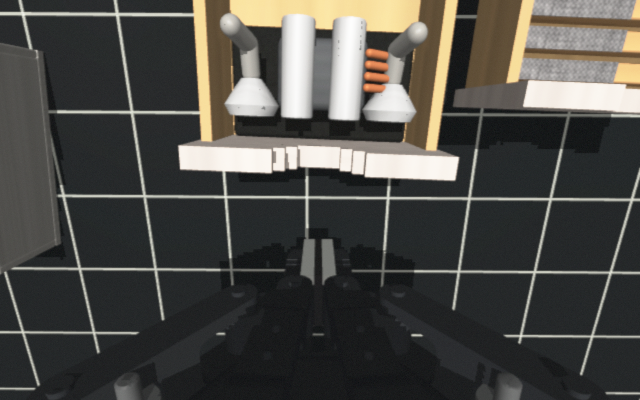

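```bash
python3 -m inch '[0,-2,0,0,0,0,0, 0,-3,0,0,0,0,0, 0,-4,0,0,0,0,0, 0,-5,0,0,0,0,0, 0,-6,0,0,0,0,0, 0,-7,0,0,0,0,0, 0,-8,0,0.1,0,0,0, 0,-9,0,0.2,0,0,0, 0,-10,0,0.2,0,0,0, 0,-11,0,0.3,0,0,0, 0,-12,0,0.3,0,0,0, 0,-12,0,0.3,0,0,0]';  python3 -m inch '[0,-0.3,0,0,0,0,0, 0,-0.6,0,0,0,0,0, 0,-0.9,0,0,0,0,0, 0,-1.2,0,0,0,0,0, 0,-1.2,0,0,0,0,0]'
```

```text
clock: 6.35
eef_pos: [566.8, 128.8, 39.6]
tool_rot: [-1.57, 0.004, 3.141]
force: [-0.3, -0.2, -0.2]
width: 0.1
clock: 6.85
eef_pos: [572.2, 129.0, 38.5]
tool_rot: [-1.571, -0.008, 3.141]
force: [-7.0, -0.4, 0.1]
width: 0.1
```

```bash
python3 -m inch '[0,-0.4,0,0,0,0,0, 0,-0.5,0,0,0,0,0, 0,-0.5,0,0,0,0,0]'; python3 -m inch '[0,2,0,0,0,0,0, 0,5,0,0,0,0,0, 0,5,-4,0,0,0,0, 0,5,-8,0,0,0,0, 0,5,-12,0,0,0,0, 0,5,-16,0,0,0,0, 0,5,-16,0,0,0,0]'; python3 - <<'E'
from h import *
d=cam("scene");cv2.imwrite("pics/scene4.png",cv2.resize(d["img"][100:300,200:500,::-1],None,fx=2.6,fy=2.6,interpolation=cv2.INTER_CUBIC))
E
```

```text
clock: 7.15
eef_pos: [571.7, 129.3, 37.4]
tool_rot: [-1.571, -0.019, 3.141]
force: [-15.5, 0.5, 4.0]
width: 0.4
clock: 7.85
eef_pos: [535.4, 129.4, 204.8]
tool_rot: [-1.574, 0.012, 3.141]
force: [0.9, 0.1, -0.2]
width: -0.1
```

View pics/scene4.png

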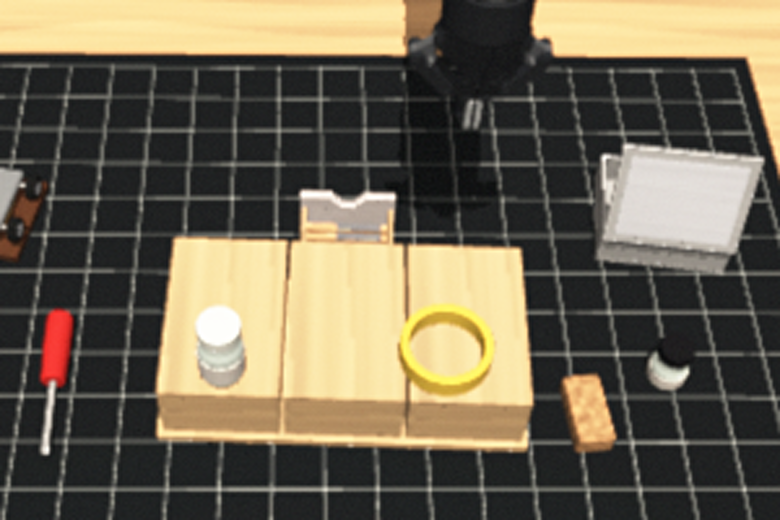

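```bash
python3 -m inch '[0,-3,0,-4,0,0,0, 0,-6.2,0,-8,0,0,0, 0,-6.2,0,-12,0,0,0, 0,-6.2,0,-16,0,0,0, 0,-6.2,0,-20,0,0,0, 0,-6.2,0,-21.6,0,0,0, 0,-6.2,3,-21.6,0,0,0, 0,-6.2,6,-21.6,0,0,0, 0,-6.2,8.5,-21.6,0,0,0, 0,-6.2,8.5,-21.6,0,0,0]'; python3 - <<'E'
from h import *
d=cam("scene");cv2.imwrite("pics/scene5.png",cv2.resize(d["img"][110:250,360:520,::-1],None,fx=4,fy=4,interpolation=cv2.INTER_CUBIC))
d=cam("top");cv2.imwrite("pics/top5.png",cv2.resize(d["img"][150:290,160:300,::-1],None,fx=4,fy=4,interpolation=cv2.INTER_CUBIC))
d=cam("wrist");cv2.imwrite("pics/wrist5.png",d["img"][:,:,::-1])
E
```

```text
clock: 8.9
eef_pos: [590.2, 342.9, 109.2]
tool_rot: [-1.566, -0.008, 3.14]
force: [-0.9, -0.2, -0.4]
width: -0.0
```

View pics/scene5.png

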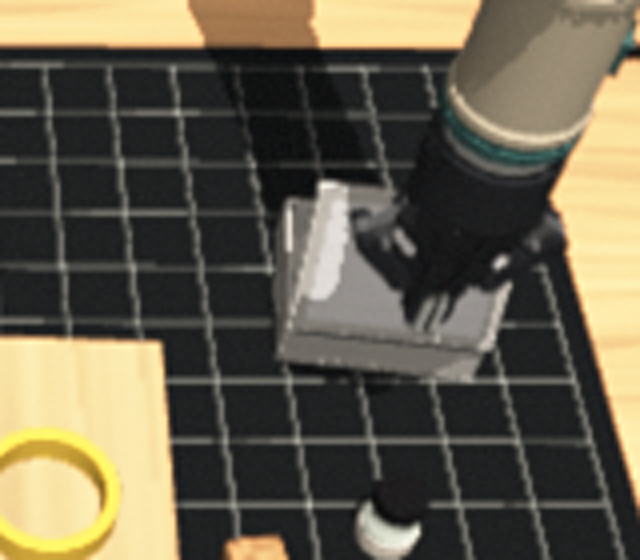

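View pics/wrist5.png

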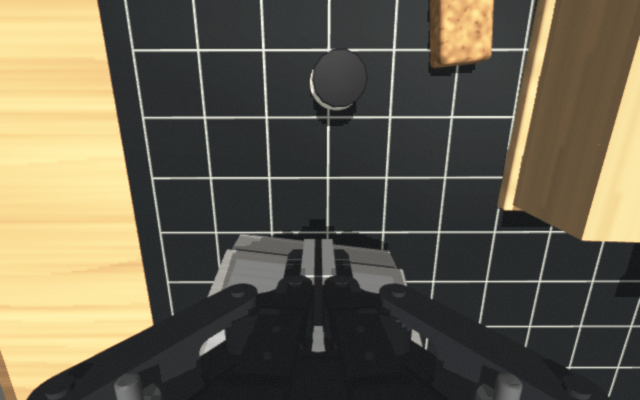

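```bash
python3 -c "
from cell import ctrl
s=ctrl.read_state();print(s['eef_pos'],s['force'],s['clock'])"
```

```text
[594.22884801 344.54922203 115.00589731] [-0.60530194 -0.33059769  1.18867527] 9.05
```

View pics/top5.png

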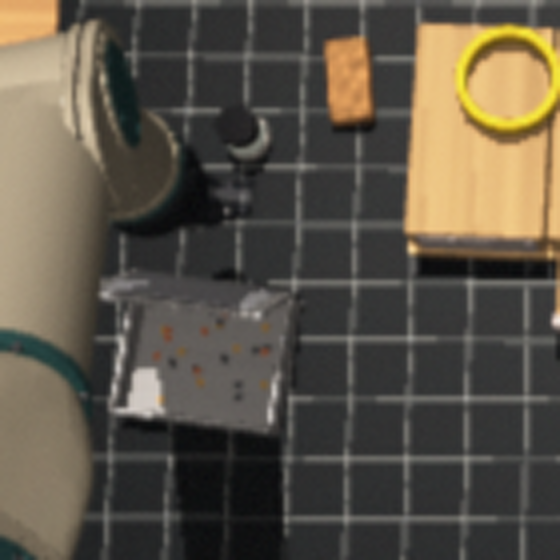

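```bash
python3 -m inch '[0,2,0,0,0,0,0, 0,3.5,0,0,0,0,0, 0,4.5,0,0,0,0,0, 0,5.3,0,-0.1,0,0,0, 0,6.1,0.2,-0.2,0,0,0, 0,6.9,0.5,-0.3,0,0,0, 0,7.6,1,-0.4,0,0,0, 0,8.3,1.5,-0.5,0,0,0, 0,8.8,2,-0.6,0,0,0, 0,9.4,2.6,-0.7,0,0,0, 0,9.8,3.2,-0.7,0,0,0, 0,10.2,3.8,-0.8,0,0,0]'; python3 - <<'E'
from h import *
d=cam("scene");cv2.imwrite("pics/scene6.png",cv2.resize(d["img"][110:250,360:520,::-1],None,fx=4,fy=4,interpolation=cv2.INTER_CUBIC))
d=cam("top");cv2.imwrite("pics/top6.png",cv2.resize(d["img"][150:290,160:300,::-1],None,fx=4,fy=4,interpolation=cv2.INTER_CUBIC))
s=ctrl.read_state();print(s['eef_pos'],s['force'],s['clock'])
E
```

```text
clock: 10.25
eef_pos: [491.1, 353.0, 75.7]
tool_rot: [-1.571, -0.0, 3.141]
force: [1.4, -0.4, -0.0]
width: 0.3
[489.98448533 353.03462653  75.17050243] [ 0.74940493 -0.49977463  0.20166852] 10.35
```

View pics/scene6.png

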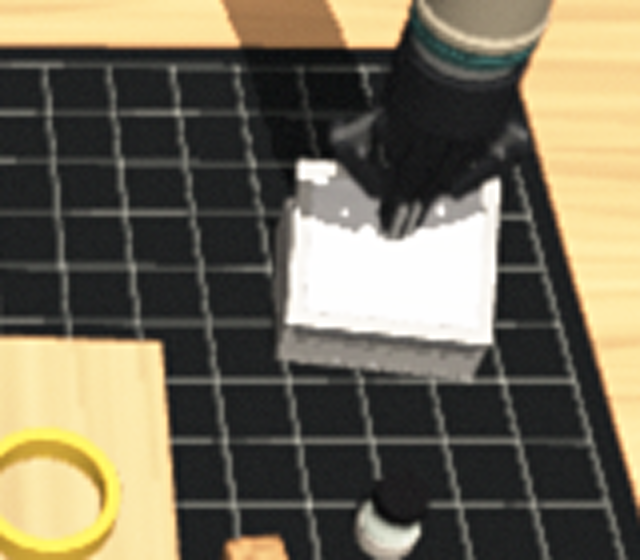

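View pics/top6.png

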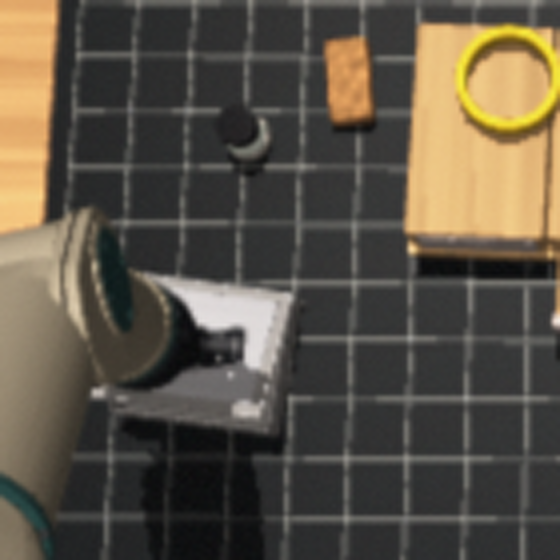

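The lid is folding and the tin hasn't moved (its hinge line is at the same pixels). Next I'll press it down.

```bash
python3 -m inch '[0,0.3,0.7,0,0,0,0, 0,0.5,1.4,0,0,0,0, 0,0.6,2,0,0,0,0, 0,0.7,2.5,0,0,0,0, 0,0.7,2.8,0,0,0,0, 0,0.7,3.1,0,0,0,0, 0,0.7,3.1,0,0,0,0]'
```

```text
clock: 11.05
eef_pos: [484.5, 352.9, 45.3]
tool_rot: [-1.571, -0.0, 3.141]
force: [-0.5, 0.1, -0.7]
width: 0.1
```

```bash
python3 -m inch '[0,0,0.2,0,0,0,0, 0,0,0.4,0,0,0,0, 0,0,0.6,0,0,0,0, 0,0,0.6,0,0,0,0]'
```

```text
clock: 11.45
eef_pos: [484.7, 353.1, 44.4]
tool_rot: [-1.574, -0.0, 3.14]
force: [-9.4, -5.6, 40.9]
width: 0.3
```

The lid bottomed out at 44.4 mm, with the outer face expected at 45. I'll lift off straight up and check.

```bash
python3 -m inch '[0,0,-0.6,0,0,0,0, 0,0,-3,0,0,0,0, 0,0,-7,0,0,0,0, 0,0,-11,0,0,0,0, 0,0,-15,4,0,0,0, 0,0,-15,9,0,0,0, 0,0,-15,14,0,0,0, 0,0,-15,19,0,0,0, 0,0,-15,24,0,0,0, 0,0,-15,29,0,0,0, 0,0,-15,34,0,0,0, 0,0,-15,34,0,0,0]'; python3 - <<'E'
from h import *
d=cam("scene");cv2.imwrite("pics/scene7.png",cv2.resize(d["img"][110:290,170:500,::-1],None,fx=2.4,fy=2.4,interpolation=cv2.INTER_CUBIC));cv2.imwrite("pics/scene7t.png",cv2.resize(d["img"][140:215,420:500,::-1],None,fx=8,fy=8,interpolation=cv2.INTER_CUBIC))
d=cam("top");cv2.imwrite("pics/top7.png",cv2.resize(d["img"][205:270,170:250,::-1],None,fx=8,fy=8,interpolation=cv2.INTER_CUBIC))
E
```

```text
clock: 12.65
eef_pos: [483.9, 5.1, 190.1]
tool_rot: [-1.567, 0.002, 3.129]
force: [-0.2, 1.2, -0.0]
width: -0.0
```

View pics/scene7.png

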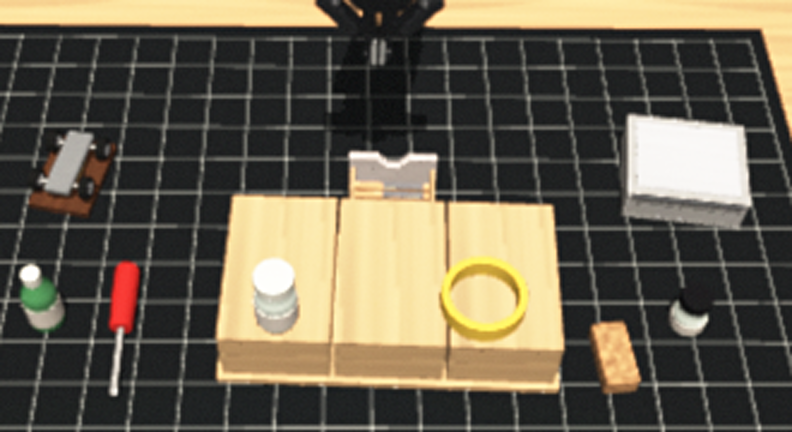

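View pics/scene7t.png

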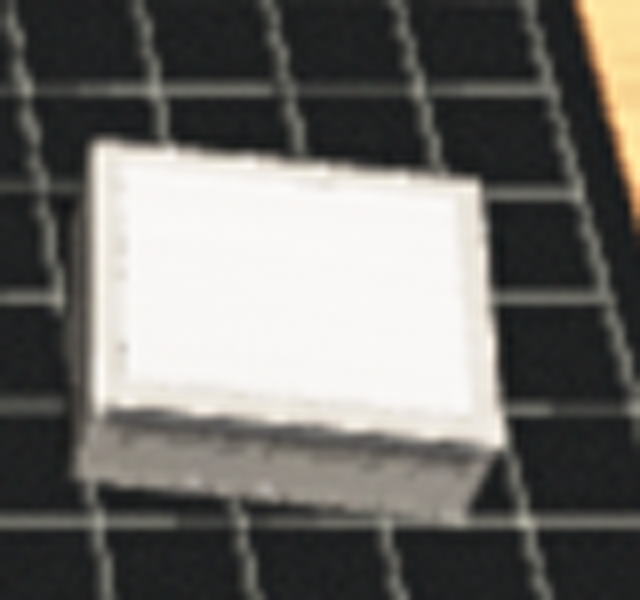

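View pics/top7.png

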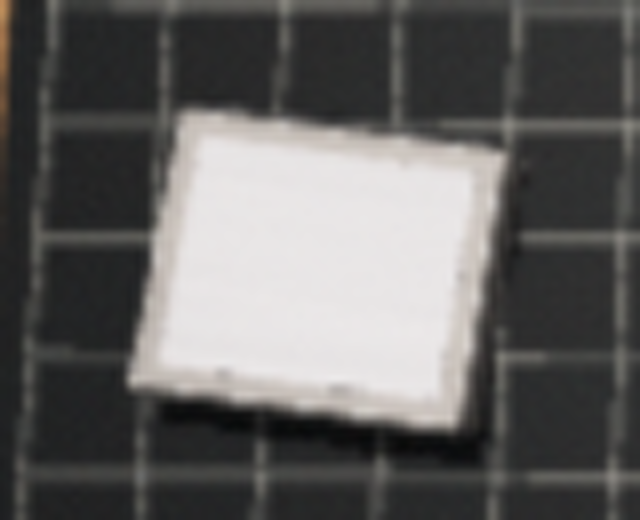

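```bash
python3 - <<'E'
from h import *
np.set_printoptions(precision=1,suppress=True)
T=cam("top");S=cam("scene")
tp=np.array([(130,385),(460,430),(180,108),(508,150)])/8+[170,205]
sp=np.array([(482,181),(92,142),(500,445),(97,405)])/8+[420,140]
print(tri(T,tp,S,sp))
sp=np.array([(437,155),(350,154)])/2.4+[170,110]; print(onz(S,sp,75))
s=ctrl.read_state();print(s['force'],s['qd'],s['clock'])
cv2.imwrite("pics/dr8.png",cv2.resize(T["img"][190:250,255:375,::-1],None,fx=6,fy=6,interpolation=cv2.INTER_CUBIC))
E
```

```text
[[448.9 425.   44. ]
 [431.5 294.   43.2]
 [559.3 410.5  42.8]
 [543.2 280.2  42. ]]
[[516.8  71.9  75. ]
 [515.9 -21.9  75. ]]
[-0.2  0.2 -0.7] [-0.  0. -0. -0.  0.  0.  0.] 12.85
```

View pics/dr8.png

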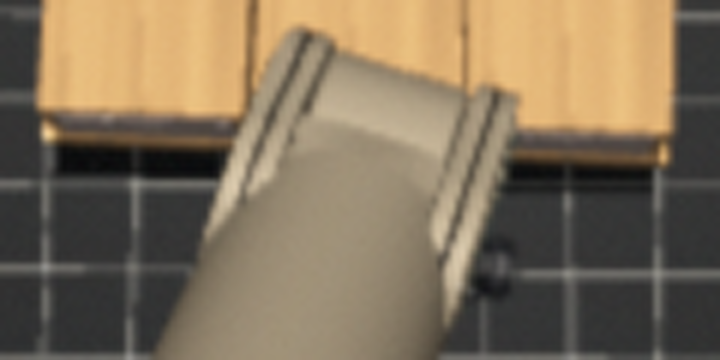

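```bash
python3 -c "
from cell import finish_job; print(finish_job())"
```

```text
the job is handed in; nothing more can be done
None
```

The engine and jar drawers are pushed home and the tin's lid is shut. I handed the job in at about 12.9 s; it gave no verdict. Everything was done with shut fingertips, with nothing grasped or lifted.

**Drawers:** I pushed both until they hit a hard stop, at about 17 N for the jars and 16 N for the engine. The fingertip stopped 7.5 mm apart in x between the two, against 7.3 mm expected from the bank's slight tilt. In the top view both fronts look flush with their housings.

**Lid:** I folded it over from behind and pressed it down until it stopped at 44.4 mm (45 expected). The wrist force peaked at 41 N there, more than I intended but well under the 120 N limit. Afterwards all four lid corners measured 42–44 mm high, so it is flat. The tin's base edge was at the same pixels as before.

**Left alone:** the stick drawer's front measured about 3 mm from its first reading (516–517 mm against 519–520). I put that down to reading a coarser picture, because the robot never went near it. The bystanders looked unmoved in the last scene picture, which I judged by eye rather than measured. The arm ended clear of everything, with no contact force.

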